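# Index the swivel vice to its third click

## Robot

A 6-joint arm with a two-finger parallel gripper is mounted at the origin on a cart in front of the work surface, level with it; the furniture and walls round the work are solid. World frame = base frame: x ahead of the robot, y to its left, z up, the work surface at z = 0. Lengths are in m, angles in degrees, forces in N, time in s.
With the tool pointing down it reaches from about 0.275 to 0.875 m from the base axis. Payload 12.5 kg.
Tool frame: the origin (TCP) lies midway between the tips of the shut fingers; the grasp point (between the pads) lies 19 mm behind it; x points along the fingers, z is the direction in which the jaws open and shut, and the axes are right-handed (so a half turn about x gives the same grasp; the last joint's range is limited). The gripper opens to 85 mm and grips with 20 to 120 N. Pads are 22 mm wide; open, the fingers measure 114 mm over their backs; the gripper's body (76 mm by 85 mm) begins 54 mm behind the grasp point. The pads swing forward as they close: fully open they stand 13 mm farther back than shut.
Start: joints at [-71.883, 20.094, 94.641, -0, 65.266, -4.847], TCP at [0.215, -0.506, 0.2] pointing down, gripper open.
Joint ranges: [-157.81, 157.81], [-45, 120.19], [0.68, 151.7], [-89.99, 269.99], [4.06, 180], [-164.3, 164.3]. Speed limits (degrees/s): [127.2, 127.2, 159.86, 180, 180, 180].

## Interface

Orientations are given as [roll, pitch, yaw] about the fixed x, y, z axes, in that order (R = Rz(yaw) Ry(pitch) Rx(roll)).
In Python, from bench import * gives the robot as it stands. The module is installed in compiled form; this text tells all that it offers.
- The arm moves only by the tool servo_tool, never from a script. Its argument "motion" is a list of rows, each a list of 3 entries, a list of its own where there are three numbers: the shift along the tool's x, y, z in mm, then the turn, a rotation vector about the tool's x, y, z in degrees, then the closure, from 0 (fully open) to 1 (shut). A call has 1 to 12 rows; each row shifts and turns the commanded pose from where the row before left it, along the tool's axes as they then stand; what a row does not reach is not made up. A row lasts 1/8 s, in which the tool goes at most 62.5 mm and 10.7 degrees, less where a joint would pass 70% of its speed; a pose out of reach is approached as far as the arm can. A call is refused whole if a number of a shift passes 62.5 or a number of a turn 10.7, either way. A call with a gripper value outside its range is refused whole. The fingers move at their own pace and stop on an object; "squeeze" is the grip in N (left out, the last holds). Time passes only in rows, so rows that do not move let the fingers close. It gives the time, the measured TCP pose, the force and the opening at its end, in the units of the state.
- sense(): the state, without advancing time (a new reading comes with each control period).
- snapshot(name): name is "scene" or "top"; returns a dict with "img" (420x560x3 uint8, red, green, blue), "intrinsics" (3x3 intrinsics, pixels), "dist_coeffs" ([k1, k2, p1, p2, k3] as OpenCV has them; the pictures are not rectified), "pose" (4x4, takes a point from camera to world coordinates). Camera axes: x right, y down, z forward; pixel columns grow to the right and rows downward; lengths in m; the calibration is good to about 2 mm. A picture is of the moment at which its call begins. There is no depth.
- finish_job(): hands the job in, once; it reports no verdict.
The state is a dict: "t": time; "q": joint angles; "dq": joint speeds; "joint_torque": joint torques, N m; "tcp_pos": TCP position; "eef_rot": TCP orientation; "force": force on the tool from outside, world axes, zero at the start; "ft_torque": the same for the moment, N m; "width": finger opening in m.
Only numpy, scipy, OpenCV 4.12 (cv2) and the standard library are available. Lean on these libraries where they do the work, as an engineer would, in place of code of your own. Each camera call takes 0.05 s, during which the arm holds its last target. There are 200 camera calls.

## Task

Set the small vice for the next measuring angle: turn it on its click-stop swivel base until the yellow pointer rests in the third click (60 degrees, 20 degrees a click) anticlockwise, seen from above, from the red zero line on the base, wherever it stands now, and let go. Leave the other swivel base, the one with the V-block, as it is.

Things in the scene. Friction and masses are not known exactly. Their poses are not given: they have to be found in the camera images.
- vice_grip (a point): Centre of the movable (middle) jaw of the grey steel vice (51x136 mm), 66 mm up, on the base's upright turning axis. Axes turn with the vice: x across, y along it (it reaches 88 mm to +y, 48 to -y), z up. Jaw 48 mm in x, 30 in y, top 78 mm up; vice body below it 50 mm in x, from 33 to 51 mm up, on a 114 mm turntable in a bolted grey base (140 mm wide, 14 high). Pinch the jaw across x to turn it.
- vice_swivel (a joint): Angle of the vice in rad, growing anticlockwise from above: 0 with the yellow pointer (turntable rim, -x side) at the base's broad red line; a black line per click. A sprung ball holds it in a notch every 0.349 (20 deg), 0.2 to 0.3 Nm to pass. Starts one click before zero to one after, rarely between two. Third click: 1.047. Stops: -0.87, 2.27.
- block_top (a point): Centre of the top of the grey steel V-block (45x44 mm, 36 mm high, V groove up), fixed on the other swivel base, of the same kind, on its axis, 69 mm above the table. Not to be turned. Either base may stand left or right, turned up to 25 degrees.
- block_swivel (a joint): Angle of the V-block's turntable in rad, of the same meaning; it stands at 0 and is to stay there.

How it is judged (in metres and radians):
At the end, for the whole second after the job is handed in: The vice's turntable rests, released, in the third click anticlockwise from the red zero line (60 degrees, within 10), and the V-block's turntable still stands at zero (within 0.15 rad) (value of joint vice_swivel between 0.873 and 1.222 rad and velocity of joint vice_swivel between -0.1 and 0.1 rad/s and value of joint block_swivel between -0.15 and 0.15 rad); the robot touches nothing.
It fails at once if the V-block's swivel base is turned by a click (value of joint block_swivel above 0.2 rad or value of joint block_swivel below -0.2 rad).
It also fails if it takes over 35 s, if anything falls off the work surface, if the arm or the gripper's body presses on something with over 40 N, if the wrist force passes 120 N, or if a joint passes its speed limit or range.

## Working session

There is one attempt and no reset: what is moved stays moved. The work goes in short steps, Python scripts to look and compute and a tool call to move; the robot and the scene stay as the last step left them, time stands still between calls to the robot, and variables do not carry over. Pictures are saved under pics/ and viewed, about 8 in all and at most 12, crops included, and the job is handed in when it is done.

Besides the shell and the picture viewer there is one more tool, called after "Request:" as name(argument=value, ...) on one line, values as JSON. servo_tool: Moves the arm, as the interface text tells. Its arguments: {"type":"object","properties":{"motion":{"type":"array","items":{"type":"array"}},"squeeze":{"type":"number"}},"required":["motion"]}

```bash
mkdir -p pics; cat > h.py <<'E'
from bench import *
import numpy as np, cv2
def snap(n,f):
    s=snapshot(n); cv2.imwrite('pics/'+f+'.png',s['img'][:,:,::-1]); np.savez('pics/'+f+'.npz',**s); return s
def ray(f,px,z):
    s=np.load('pics/'+f+'.npz'); u=cv2.undistortPoints(np.array([[px]],float),s['intrinsics'],s['dist_coeffs'])[0,0]
    P=s['pose']; d=P[:3,:3]@[u[0],u[1],1]; o=P[:3,3]; return o+d*(z-o[2])/d[2]
def proj(f,p):
    s=np.load('pics/'+f+'.npz'); M=np.linalg.inv(s['pose']); r=cv2.Rodrigues(M[:3,:3])[0]
    return cv2.projectPoints(np.array(p,float).reshape(-1,1,3),r,M[:3,3],s['intrinsics'],s['dist_coeffs'])[0][:,0]
E
python3 - <<'E'
from h import *
a=snap('top','t0'); b=snap('scene','s0')
cv2.imwrite('pics/both.png',np.hstack([cv2.resize(x['img'],(400,300)) for x in (a,b)])[:,:,::-1])
print(a['pose'],sense())
cv2.imwrite('pics/t0b.png',cv2.resize(a['img'],(800,600),interpolation=cv2.INTER_CUBIC)[:,:,::-1])
E
```

```text
[[ 0.10294247 -0.96877715  0.22555196  0.30972178]
 [-0.99468404 -0.10084229  0.02084456 -0.0120138 ]
 [ 0.00255145 -0.22649873 -0.97400812  0.89427875]
 [ 0.          0.          0.          1.        ]] {'t': 0.1, 'q': array([-7.18846198e+01,  2.01222401e+01,  9.46719634e+01,  8.06558706e-04,
        6.52657712e+01, -4.84686118e+00]), 'dq': array([ 0.075955  , -0.10143022, -0.08663374,  0.01178058, -0.12304536,
       -0.03840029]), 'joint_torque': array([ 1.62870463e-03, -5.06829429e+01, -2.91876233e+01,  3.20002516e-05,
        2.63272173e-03, -1.44652887e-05]), 'tcp_pos': array([ 0.21449858, -0.50610039,  0.19951157]), 'eef_rot': array([174.45366899,  89.94002086, 107.41557252]), 'force': array([ 0.05899665, -0.02050604, -0.26921257]), 'ft_torque': array([-0.01796193,  0.00139908,  0.01473246]), 'width': 0.08534047079072057}
```

View pics/t0b.png

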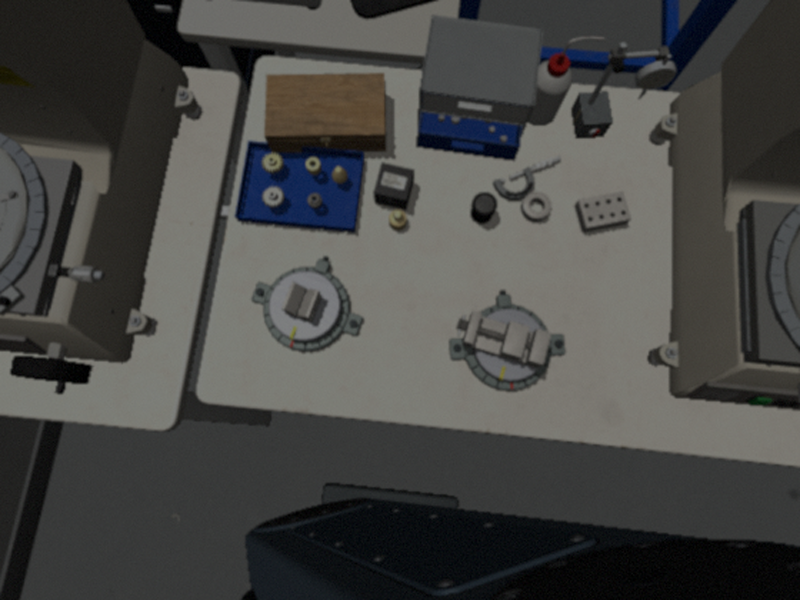

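View pics/s0.png

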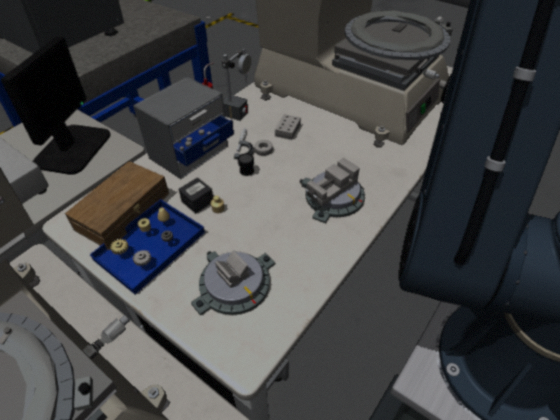

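```bash
python3 - <<'E'
from h import *
im=cv2.imread('pics/t0.png'); c=im[195:280,305:405]
cv2.imwrite('pics/c0.png',cv2.resize(c,None,fx=7,fy=7,interpolation=cv2.INTER_CUBIC))
E
```

```text
(no output)
```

View pics/c0.png

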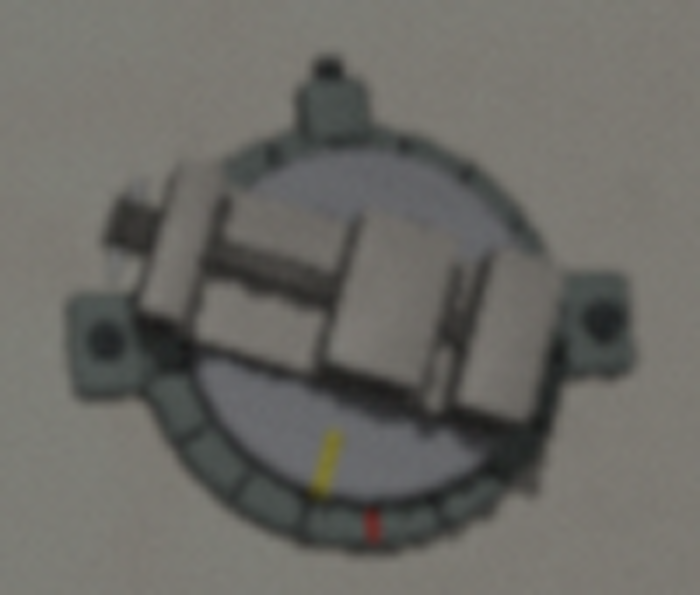

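```bash
python3 - <<'E'
from h import *
g=lambda x,y,z:ray('t0',(305+(x-3)/7,195+(y-3)/7),z)
J=np.array([g(*p,.078) for p in [(365,208),(460,240),(420,390),(328,362)]])
print(J,J.mean(0)); c=J.mean(0)
ya,yb=g(334,432,.033),g(320,495,.033)
for zr in(.014,.03):
  r=g(373,525,zr); print('red',r,np.degrees(np.arctan2(*(r-c)[1::-1])))
for p in(ya,yb):print(p,np.degrees(np.arctan2(*(p-c)[1::-1])))
print(np.degrees(np.arctan2(*(yb-ya)[1::-1])))
e=g(160,250,.078)  # far jaw mid
for a,b in((3,0),(2,1),(0,1),(3,2)): print(np.degrees(np.arctan2(*(J[a]-J[b])[1::-1])),np.linalg.norm(J[a]-J[b]))
# bolts -> base centre
for p in [(325,70),(107,340),(603,320)]: print(g(*p,.014))
E
```

```text
[[ 0.49334282 -0.15762575  0.078     ]
 [ 0.48643806 -0.18679394  0.078     ]
 [ 0.43952414 -0.1772301   0.078     ]
 [ 0.44509026 -0.14936937  0.078     ]] [ 0.46609882 -0.16775479  0.078     ]
red [ 0.40488557 -0.17761057  0.014     ] -170.85346438150975
red [ 0.40315587 -0.17460067  0.03      ] -173.7927273489637
[ 0.43059282 -0.16018002  0.033     ] 167.9571737900976
[ 0.4104197  -0.15702598  0.033     ] 169.09335233409928
171.1138451430707
170.29028737857348 0.04895383168700936
168.47761017201896 0.04787883572533849
76.68196657733361 0.0299743040713828
78.70198589317003 0.028411299810489534
[ 0.55302626 -0.15310164  0.014     ]
[ 0.45544296 -0.08849192  0.014     ]
[ 0.47869257 -0.24787304  0.014     ]
```

```bash
cat >> h.py <<'E'
from scipy.spatial.transform import Rotation as Ro
def rel(p=None,zdir=None):
    s=sense(); R=Ro.from_euler('xyz',s['eef_rot'],degrees=True).as_matrix()
    print('t',s['t'],'tcp',s['tcp_pos'].round(4),'F',s['force'].round(1),'w',s['width'],'q',s['q'].round(1))
    print('tool axes (cols)\n',R.round(3),'\nz yaw',np.degrees(np.arctan2(R[1,2],R[0,2])))
    if p is not None: print('shift mm',(R.T@(np.array(p)-s['tcp_pos'])*1000).round(1))
E
python3 -c "
from h import *
rel([.466,-.168,.15])"
```

```text
t 0.1 tcp [ 0.2145 -0.5061  0.1995] F [ 0.1 -0.  -0.3] w 0.08534047079072057 q [-71.9  20.1  94.7   0.   65.3  -4.8]
tool axes (cols)
 [[-0.     0.921  0.39 ]
 [ 0.001  0.39  -0.921]
 [-1.     0.    -0.001]] 
z yaw -67.03809344632192
shift mm [  49.8  363.5 -213.1]
```

Request:
servo_tool(motion=[[[0, 45.4, -26.6], [0, 0, 0], 0], [[0, 45.4, -26.6], [0, 0, 0], 0], [[0, 45.4, -26.6], [0, 0, 0], 0], [[0, 45.4, -26.6], [0, 0, 0], 0], [[0, 45.4, -26.6], [0, 0, 0], 0], [[0, 45.4, -26.6], [0, 0, 0], 0], [[0, 45.4, -26.6], [0, 0, 0], 0], [[0, 45.4, -26.6], [0, 0, 0], 0], [[0, 0, 0], [-9, 0, 0], 0], [[0, 0, 0], [-9, 0, 0], 0], [[0, 0, 0], [-9, 0, 0], 0], [[0, 0, 0], [-9, 0, 0], 0]])

```text
t: 1.6
tcp_pos: [0.4658, -0.1686, 0.1997]
eef_rot: [-171.4, 90.0, 157.8]
force: [0.1, -0.6, 0.6]
width: 0.0856
```

Request:
servo_tool(motion=[[[15, 0, 0], [-9, 0, 0], 0], [[15, 0, 0], [-9, 0, 0], 0], [[15, 0, 0], [-2.5, 0, 0], 0], [[0, 0, 0], [0, 0, 0], 0], [[0, 0, 0], [0, 0, 0], 0]], squeeze=60)

```text
t: 2.22
tcp_pos: [0.4662, -0.1688, 0.1554]
eef_rot: [-12.2, 90.0, -22.8]
force: [0.0, -0.6, -0.1]
width: 0.0855
```

```bash
python3 - <<'E'
from h import *
rel([.466,-.168,.05])
s=snap('scene','s1'); t=snap('top','t1')
a=cv2.resize(s['img'][120:240,270:400],None,fx=3,fy=3,interpolation=cv2.INTER_CUBIC)
b=cv2.resize(t['img'][180:300,290:420],None,fx=3,fy=3,interpolation=cv2.INTER_CUBIC)
cv2.imwrite('pics/c1.png',np.hstack([a,b])[:,:,::-1])
E
```

```text
t 2.225 tcp [ 0.4662 -0.1688  0.1554] F [ 0.  -0.6 -0.1] w 0.08549319434013482 q [-25.3  17.6 105.2   0.   57.2 -14.7]
tool axes (cols)
 [[ 0.     0.184  0.983]
 [-0.     0.983 -0.184]
 [-1.    -0.     0.   ]] 
z yaw -10.595476447709904
shift mm [105.4   0.8  -0.4]
```

View pics/c1.png

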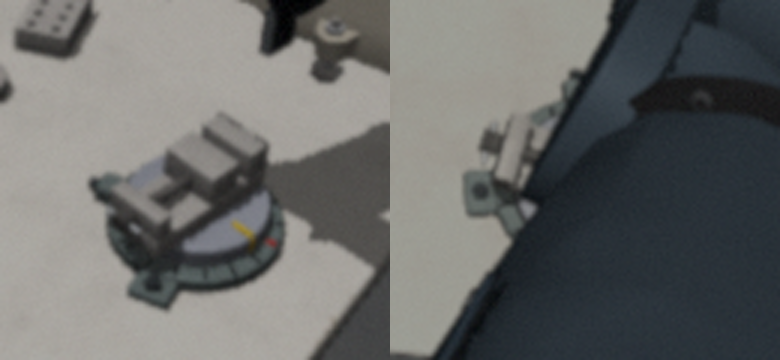

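```bash
python3 - <<'E'
from h import *
for p in [(.466,-.168,.155),(.466,-.168,.078),(.466,-.168,.033)]: print(proj('s1',p),proj('t1',p))
for z in (.078,): print(ray('s1',(270+203/3,120+152/3),z))
E
```

```text
[[341.15897796 144.15885475]] [[368.98068895 230.65391445]]
[[337.94621971 171.27096122]] [[360.86975029 237.41353787]]
[[336.21947308 185.72188557]] [[356.77841456 240.82442559]]
[ 0.46757432 -0.1693706   0.078     ]
```

View pics/s1.png

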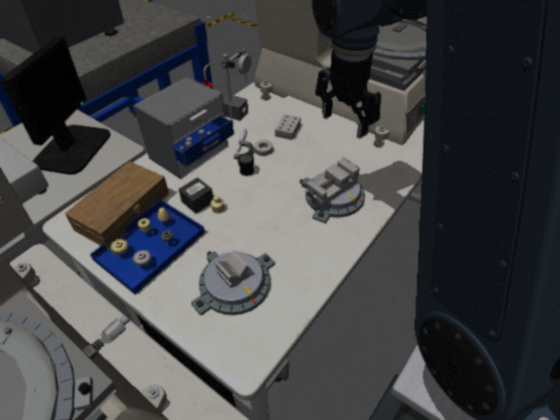

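```bash
python3 - <<'E'
from h import *
im=cv2.imread('pics/s1.png'); c=cv2.resize(im[20:210,270:430],None,fx=3.1,fy=3.1,interpolation=cv2.INTER_CUBIC)
c=cv2.convertScaleAbs(c,alpha=1.8,beta=15)
d=np.array([.983,-.184,0]); t=np.array([.4662,-.1688,.1554])
for q in (t,t+d*.043+[0,0,.013],t-d*.043+[0,0,.013],t+d*.057+[0,0,.013],t-d*.057+[0,0,.013]):
    p=proj('s1',q)[0]; print(p); cv2.circle(c,tuple(((p-[270,20])*3.1).astype(int)),4,(0,0,255),1)
cv2.imwrite('pics/c2.png',c)
E
```

```text
[341.29088721 143.78612271]
[326.87236739 129.89881093]
[357.61156675 148.33800545]
[322.14370025 127.07235073]
[362.90483367 151.52474168]
```

View pics/c2.png

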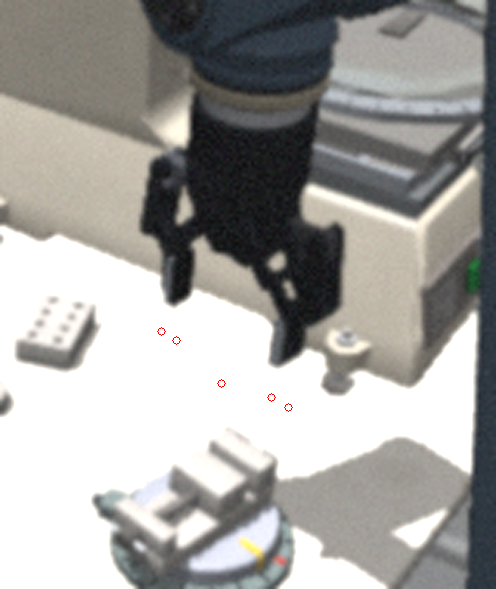

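Request:
servo_tool(motion=[[[15, 0, 0], [0, 0, 0], 0], [[15, 0, 0], [0, 0, 0], 0], [[15, 0, 0], [0, 0, 0], 0], [[15, 0, 0], [0, 0, 0], 0], [[5, 1, 0], [0, 0, 0], 0], [[0, 0, 0], [0, 0, 0], 0], [[0, 0, 0], [0, 0, 0], 0]])

```text
t: 3.2
tcp_pos: [0.4665, -0.1679, 0.0904]
eef_rot: [-14.9, 90.0, -25.4]
force: [0.4, -0.5, -0.5]
width: 0.0853
```

```bash
python3 - <<'E'
from h import *
rel([.466,-.168,.05])
s=snap('scene','s2'); print(s['pose'])
im=cv2.imread('pics/s2.png'); c=cv2.resize(im[60:220,270:410],None,fx=3.7,fy=3.7,interpolation=cv2.INTER_CUBIC)
c=cv2.convertScaleAbs(c,alpha=1.5,beta=15)
d=np.array([.983,-.184,0]); t=sense()['tcp_pos']
for q in (t,t+d*.043+[0,0,.013],t-d*.043+[0,0,.013]):
    p=proj('s2',q)[0]; cv2.circle(c,tuple(((p-[270,60])*3.7).astype(int)),4,(0,0,255),1)
cv2.imwrite('pics/c3.png',c)
E
```

```text
t 3.2 tcp [ 0.4665 -0.1679  0.0904] F [ 0.4 -0.5 -0.5] w 0.08526912199638145 q [-25.2  23.2 108.2  -0.   48.6 -14.6]
tool axes (cols)
 [[ 0.001  0.183  0.983]
 [-0.     0.983 -0.183]
 [-1.    -0.     0.001]] 
z yaw -10.534807356255746
shift mm [40.4 -0.2 -0.5]
[[-0.79900979 -0.42903783  0.42131924  0.1403755 ]
 [-0.60124512  0.58093057 -0.54865652  0.47243514]
 [-0.00936282 -0.69169807 -0.72212611  0.71174213]
 [ 0.          0.          0.          1.        ]]
```

View pics/c3.png

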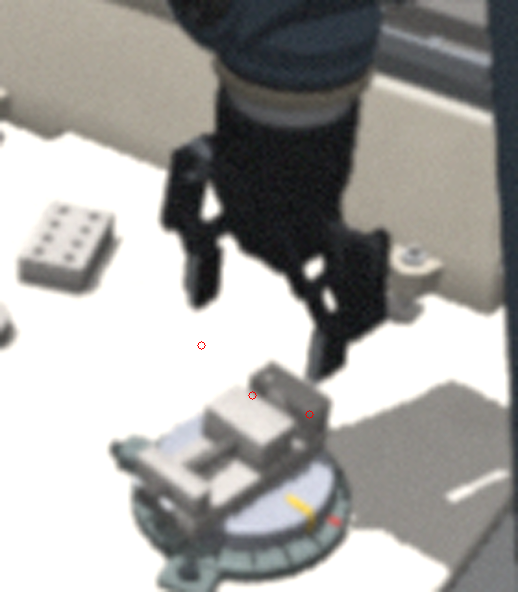

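Request:
servo_tool(motion=[[[8, 0, 0], [0, 0, 0], 0], [[8, 0, 0], [0, 0, 0], 0], [[4, 0, 0], [0, 0, 0], 0], [[0, 0, 0], [0, 0, 0], 0], [[0, 0, 0], [0, 0, 0], 0]])

```text
t: 3.88
tcp_pos: [0.4663, -0.1678, 0.0701]
eef_rot: [-19.1, 90.0, -29.7]
force: [-0.4, -0.0, -0.5]
width: 0.0853
```

```bash
python3 - <<'E'
from h import *
rel([.466,-.168,.05])
s=snap('scene','s3'); snap('top','t3')
im=cv2.imread('pics/s3.png'); c=cv2.resize(im[100:220,290:390],None,fx=5,fy=5,interpolation=cv2.INTER_CUBIC)
c=cv2.convertScaleAbs(c,alpha=1.5,beta=15)
d=np.array([.983,-.184,0]); t=sense()['tcp_pos']
for q in (t,t+d*.043+[0,0,.013],t-d*.043+[0,0,.013]):
    p=proj('s3',q)[0]; cv2.circle(c,tuple(((p-[290,100])*5).astype(int)),4,(0,0,255),1)
b=cv2.imread('pics/t3.png')[180:300,300:360]
b=cv2.convertScaleAbs(cv2.resize(b,None,fx=5,fy=5,interpolation=cv2.INTER_CUBIC),alpha=1.5,beta=15)
cv2.imwrite('pics/c4.png',np.hstack([c,b]))
E
```

```text
t 3.875 tcp [ 0.4663 -0.1678  0.0701] F [-0.4 -0.  -0.5] w 0.08534399254538026 q [-25.2  25.1 108.9  -0.   45.9 -14.6]
tool axes (cols)
 [[ 0.     0.183  0.983]
 [-0.     0.983 -0.183]
 [-1.    -0.     0.   ]] 
z yaw -10.536521864411108
shift mm [20.1 -0.2 -0.2]
```

View pics/c4.png

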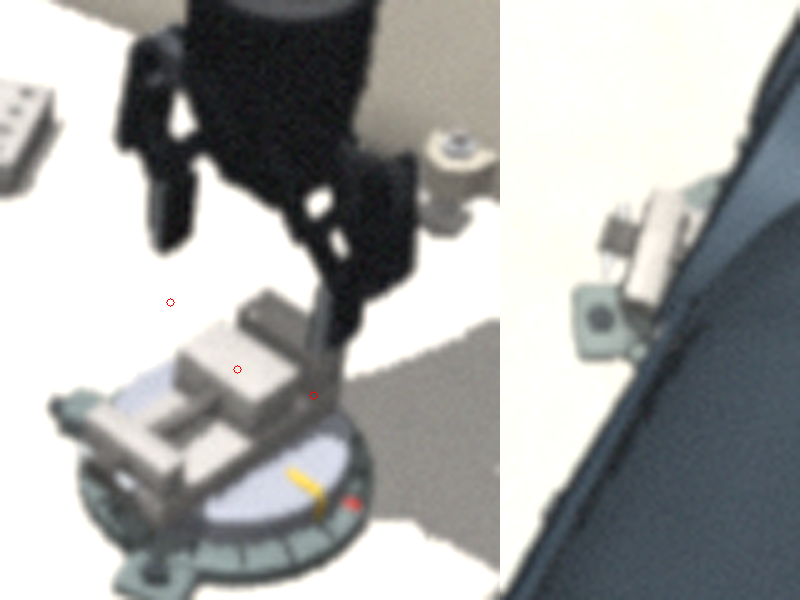

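Request:
servo_tool(motion=[[[4, 0, 0], [0, 0, 0], 0], [[4, 0, 0], [0, 0, 0], 0], [[4, 0, 0], [0, 0, 0], 0], [[4, 0, 0], [0, 0, 0], 0], [[4, 0, 0], [0, 0, 0], 0], [[0, 0, 0], [0, 0, 0], 0]])

```text
t: 4.72
tcp_pos: [0.466, -0.1677, 0.0497]
eef_rot: [164.7, 90.0, 154.2]
force: [1.3, -0.2, -0.4]
width: 0.0855
```

Request:
servo_tool(motion=[[[0, 0, 0], [0, 0, 0], 0.3], [[0, 0, 0], [0, 0, 0], 0.4], [[0, 0, 0], [0, 0, 0], 0.5], [[0, 0, 0], [0, 0, 0], 0.5], [[0, 0, 0], [0, 0, 0], 0.5]], squeeze=20)

```text
t: 5.35
tcp_pos: [0.4662, -0.1678, 0.05]
eef_rot: [-118.6, 90.0, -129.1]
force: [0.3, 0.7, 0.3]
width: 0.0429
```

```bash
python3 - <<'E'
from h import *
rel()
s=snap('scene','s4')
im=cv2.imread('pics/s4.png'); c=cv2.resize(im[110:210,290:390],None,fx=6,fy=6,interpolation=cv2.INTER_CUBIC)
cv2.imwrite('pics/c5.png',cv2.convertScaleAbs(c,alpha=1.5,beta=25))
E
```

```text
t 5.35 tcp [ 0.4662 -0.1678  0.05  ] F [0.3 0.7 0.3] w 0.04294916383861963 q [-25.2  27.1 109.5  -0.   43.4 -14.6]
tool axes (cols)
 [[-0.     0.183  0.983]
 [-0.     0.983 -0.183]
 [-1.    -0.    -0.   ]] 
z yaw -10.535691561573914
```

View pics/c5.png

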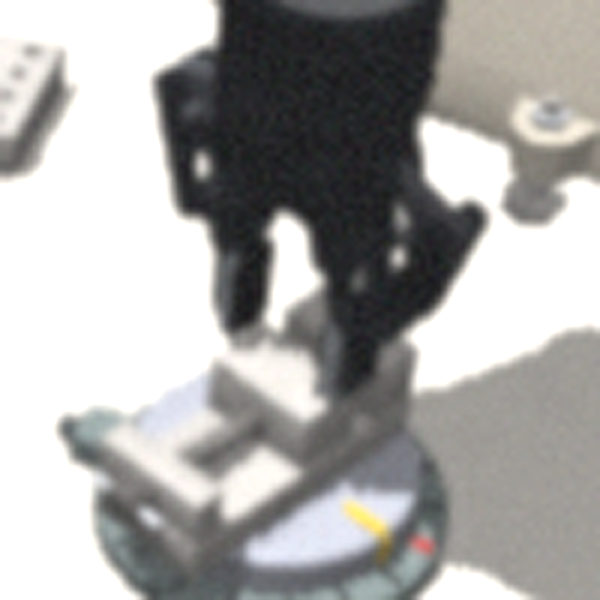

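Request:
servo_tool(motion=[[[0, 0, 0], [0, 0, 0], 0], [[0, 0, 0], [0, 0, 0], 0], [[0, 0, 0], [0, 0, 0], 0], [[0, 0, 0], [0, 0, 0], 0], [[5, 0, 0], [0, 0, 0], 0], [[5, 0, 0], [0, 0, 0], 0], [[5, 0, 0], [0, 0, 0], 0], [[5, 0, 0], [0, 0, 0], 0], [[2, 0, 0], [0, 0, 0], 0], [[0, 0, 0], [0, 0, 0], 0]])

```text
t: 6.65
tcp_pos: [0.4661, -0.1678, 0.0279]
eef_rot: [164.2, 90.0, 153.7]
force: [0.2, -0.3, 0.1]
width: 0.0854
```

Request:
servo_tool(motion=[[[0, 0, 0], [0, 0, 0], 0.3], [[0, 0, 0], [0, 0, 0], 0.4], [[0, 0, 0], [0, 0, 0], 0.55], [[0, 0, 0], [0, 0, 0], 0.55], [[0, 0, 0], [0, 0, 0], 0.55], [[0, 0, 0], [0, 0, 0], 0.55]], squeeze=20)

```text
t: 7.4
tcp_pos: [0.4666, -0.1679, 0.0283]
eef_rot: [-9.7, 89.9, -20.3]
force: [2.8, 0.8, 5.3]
width: 0.0483
```

Request:
servo_tool(motion=[[[0, 0, 0], [0, 0, 0], 0.65], [[0, 0, 0], [0, 0, 0], 0.65], [[0, 0, 0], [0, 0, 0], 0.65], [[0, 0, 0], [-3, 0, 0], 0.65], [[0, 0, 0], [-4, 0, 0], 0.65], [[0, 0, 0], [-4, 0, 0], 0.65], [[0, 0, 0], [-4, 0, 0], 0.65], [[0, 0, 0], [-5, 0, 0], 0.65], [[0, 0, 0], [-5, 0, 0], 0.65], [[0, 0, 0], [-5, 0, 0], 0.65]], squeeze=60)

```text
t: 8.65
tcp_pos: [0.4674, -0.1679, 0.0286]
eef_rot: [-31.2, 89.8, -11.7]
force: [8.0, 3.5, 5.6]
width: 0.0478
```

Request:
servo_tool(motion=[[[0, 0, 0], [-5, 0, 0], 0.65], [[0, 0, 0], [-5, 0, 0], 0.65], [[0, 0, 0], [-5, 0, 0], 0.65], [[0, 0, 0], [-5, 0, 0], 0.65], [[0, 0, 0], [-5, 0, 0], 0.65], [[0, 0, 0], [-5, 0, 0], 0.65], [[0, 0, 0], [-5, 0, 0], 0.65], [[0, 0, 0], [-5, 0, 0], 0.65], [[0, 0, 0], [-5, 0, 0], 0.65], [[0, 0, 0], [-5, 0, 0], 0.65], [[0, 0, 0], [0, 0, 0], 0.65], [[0, 0, 0], [0, 0, 0], 0.65]])

```text
t: 10.15
tcp_pos: [0.4684, -0.1671, 0.0286]
eef_rot: [-67.3, 89.7, 2.1]
force: [13.0, 10.9, 2.2]
width: 0.0476
```

```bash
python3 - <<'E'
from h import *
rel(); print(sense()['ft_torque'])
s=snap('scene','s5')
im=cv2.imread('pics/s5.png'); c=cv2.resize(im[110:240,280:400],None,fx=4.6,fy=4.6,interpolation=cv2.INTER_CUBIC)
cv2.imwrite('pics/c6.png',cv2.convertScaleAbs(c,alpha=1.5,beta=25))
E
```

```text
t 10.15 tcp [ 0.4684 -0.1671  0.0286] F [13.  10.9  2.2] w 0.04759422674528291 q [-25.1  29.4 109.9   0.2  40.5 -94.6]
tool axes (cols)
 [[ 0.004 -0.936  0.351]
 [ 0.     0.351  0.936]
 [-1.    -0.004  0.002]] 
z yaw 69.44307406661679
[ 1.76009961 -2.12091929 -0.01032794]
```

View pics/c6.png

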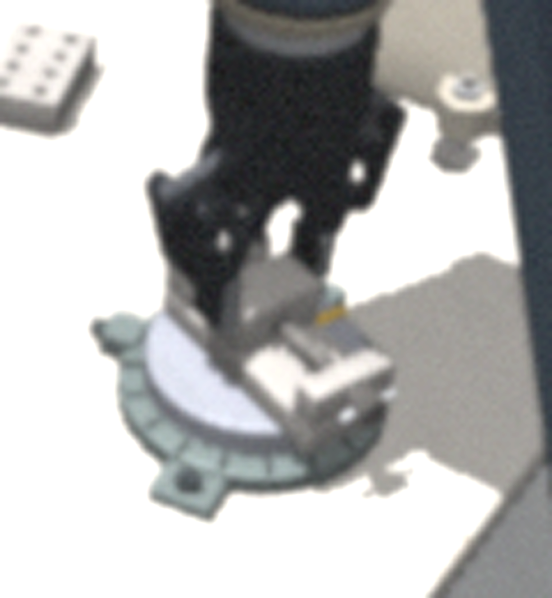

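Request:
servo_tool(motion=[[[0, 0, 0], [0, 0, 0], 0.35], [[0, 0, 0], [0, 0, 0], 0], [[0, 0, 0], [0, 0, 0], 0], [[0, 0, 0], [0, 0, 0], 0], [[0, 0, 0], [0, 0, 0], 0], [[-10, 0, 0], [0, 0, 0], 0], [[-30, 0, 0], [0, 0, 0], 0], [[-40, 0, 0], [0, 0, 0], 0], [[-50, 0, 0], [0, 0, 0], 0], [[-40, 0, 0], [0, 0, 0], 0], [[0, 0, 0], [0, 0, 0], 0]])

```text
t: 11.58
tcp_pos: [0.4675, -0.1684, 0.2014]
eef_rot: [-94.8, 89.7, -25.3]
force: [-0.1, -0.1, -1.2]
width: 0.0851
```

Request:
servo_tool(motion=[[[0, 14, -50], [0, 0, 0], 0], [[0, 14, -50], [0, 0, 0], 0], [[0, 14, -50], [0, 0, 0], 0], [[0, 14, -50], [0, 0, 0], 0], [[0, 14, -50], [0, 0, 0], 0], [[0, 14, -50], [0, 0, 0], 0], [[0, 14, -50], [0, 0, 0], 0], [[0, 14, -50], [0, 0, 0], 0], [[0, 0, 0], [0, 0, 0], 0], [[0, 0, 0], [0, 0, 0], 0]])

```text
t: 12.82
tcp_pos: [0.2209, -0.5023, 0.1973]
eef_rot: [32.9, 89.9, 102.4]
force: [0.1, -0.5, 0.2]
width: 0.0855
```

```bash
python3 - <<'E'
from h import *
rel()
s=snap('top','t6')
r=lambda a,f:cv2.convertScaleAbs(cv2.resize(a,None,fx=f,fy=f,interpolation=cv2.INTER_CUBIC),alpha=1.4,beta=15)
im=cv2.imread('pics/t6.png')
cv2.imwrite('pics/c7.png',np.hstack([r(im[195:280,305:405],4.4)[:374],r(im[175:260,170:260],4.4)[:374]]))
E
```

```text
t 12.825 tcp [ 0.2209 -0.5023  0.1973] F [ 0.1 -0.5  0.2] w 0.08553862161555836 q [ -71.1   20.2   94.9    0.    65.  -140.6]
tool axes (cols)
 [[-0.    -0.936  0.351]
 [ 0.002  0.351  0.936]
 [-1.     0.001  0.001]] 
z yaw 69.44213458430198
```

View pics/c7.png

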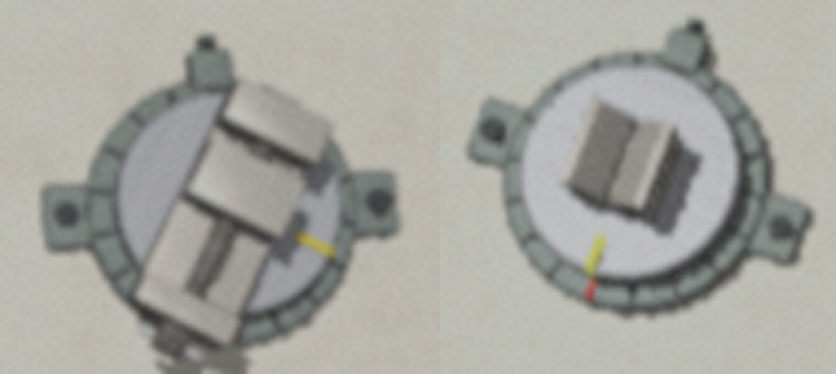

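```bash
python3 - <<'E'
from h import *
g=lambda x,y,z:ray('t6',(305+(x-2)/4.4,195+(y-2)/4.4),z)
c=np.array([.466,-.168,0])
red=ray('t0',(305+370/7,195+522/7),.02)
A=lambda v:np.degrees(np.arctan2(v[1],v[0]))
a,b=g(300,238,.033),g(333,252,.033)
print((A(b-c)-A(red-c))%360,(A(b-a)-A(red-c))%360)
E
```

```text
62.28270165640757 64.51930953404612
```

The pointer reads about 62°, which is the third click, and the V-block pointer is still on its red line. I'm handing the job in.

```bash
python3 -c "
from bench import *
finish_job()"
```

```text
the job is handed in; nothing more can be done
```

The vice is set in the third click: it stood one click before zero (about -18° measured). I pinched its middle jaw, turned it 80° anticlockwise, let go, and moved the arm clear. The job was handed in at about 13 s of the 35 s allowed.

**Last checks, from the top camera:**
- **Vice:** the yellow pointer stands 62 to 64° from the red zero line, nearest the 60° click. Just before release there was almost no turning moment on the wrist, which fits the ball sitting in its notch. The vice's end now hides the red line from above, so I used its position from the first picture.
- **V-block:** its pointer is still on its red line, and I never went near it.
- **Gripper:** it is open and touches nothing, with wrist force under 1 N.

**One check disagreed:** in the scene camera the fingertips looked about 30 mm higher than the reported tool position. A first gentle close at the planned height shut to 43 mm above the jaw and missed it. I opened, went 22 mm lower and gripped at 48 mm, the jaw's width. I did not find the cause of the offset.

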